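Make up two press-station kits

ROBOT

A 6-joint arm with a two-finger parallel gripper is mounted at the origin on the work surface. World frame = base frame: x ahead of the robot, y to its left, z up, the work surface at z = 0. Lengths are in m, angles in degrees, forces in N, time in s.
With the tool pointing down it reaches from about 0.35 to 0.725 m from the base axis. Payload 4.3 kg.
Tool frame: the origin (TCP) lies midway between the tips of the shut fingers; the grasp point (between the pads) lies 19 mm behind it; z points along the fingers, y is the line along which they close (so a half turn about z gives the same grasp; the last joint's range is limited). The gripper opens to 85 mm and grips with 20 to 120 N. Pads are 22 mm wide; open, the fingers measure 114 mm over their backs; the gripper's body (76 mm by 85 mm) begins 54 mm behind the grasp point. The pads swing forward as they close: fully open they stand 13 mm farther back than shut.
Start: joints at [68.451, 21.618, 4.641, 73.018, 0, 83.68], TCP at [0.151, 0.555, 0.231] pointing down, gripper open.
Joint ranges: [-156.06, 156.06], [-48.1, 94.91], [-58.44, 69.94], [-101.28, 121.22], [-78.64, 73.56], [-180, 180]. Speed limits (degrees/s): [147.25, 147.25, 180, 180, 180, 180].

INTERFACE

Orientations are given as [roll, pitch, yaw] about the fixed x, y, z axes, in that order (R = Rz(yaw) Ry(pitch) Rx(roll)).
In Python, from rig import robot, vision, finish_job gives the robot as it stands. The module is installed in compiled form; this text tells all that it offers.
- The arm moves only by the tool carry_out, never from a script. Its argument "targets" is text: rows parted by semicolons, each of 7 numbers parted by spaces: the shift along the world's x, y, z each as a share of 30 mm, from -1 to 1, then the turn, a rotation vector about the world's x, y, z each as a share of 0.15 rad, from -1 to 1, then the opening, from 0 (shut) to 1 (fully open). In form: dx dy dz rx ry rz claw; .... A call has 1 to 5 rows; each row shifts and turns the commanded pose from where the row before left it; what a row does not reach is not made up. A row lasts 1/10 s, in which the tool goes at most 50 mm and 8.59 degrees, less where a joint would pass 70% of its speed; a pose out of reach is approached as far as the arm can. A call with a number of a shift or a turn outside -1 to 1 is refused whole. A call with a gripper value outside its range is refused whole. The fingers move at their own pace and stop on an object; "squeeze" is the grip in N (left out, the last holds). Time passes only in rows, so rows that do not move let the fingers close. It gives the time, the measured TCP pose, the force, the opening and the grip force at its end, in the units of the state.
- robot.read_state(): the state, without advancing time (a new reading comes with each control period).
- vision.grab_frame(name): name is "scene" or "top"; returns the picture (480x640x3 uint8, red, green, blue); there is no depth.
- vision.calibration(name): a dict with "K" (3x3 intrinsics, pixels), "origin" and "orientation" of the camera in the world. Camera axes: x right, y down, z forward; pixel columns grow to the right and rows downward; lengths in m; the calibration is good to about 2 mm. A picture is of the moment at which its call begins. calibration takes no time and is no camera call.
- finish_job(): hands the job in; it is judged then, once.
The state is a dict: "t": time; "qpos": joint angles; "joint_vel": joint speeds; "joint_efforts": joint torques, N m; "position": TCP position; "ee_rot": TCP orientation; "wrist_force": force on the tool from outside, world axes, zero at the start; "torque": the same for the moment, N m; "finger_gap": finger opening in m; "grasp_force": force on a finger pad.
Only numpy, scipy, OpenCV 4.12 (cv2) and the standard library are available. Lean on these libraries where they do the work, as an engineer would, in place of code of your own. Each camera call takes 0.05 s, during which the arm holds its last target. There are 200 camera calls.

TASK

Make up the two kits from the stock on the bench: the red tray gets the amber bottle, the blue tape roll and the black jar with the orange lid; the grey tray gets the white bottle with the blue cap and the yellow tape roll. Put one thing in a pocket (any pockets of the right tray), each standing upright and flat on the tray floor; one pocket of the grey tray stays empty. Leave the green bottle, the green roll and the computer mouse where they are, and knock nothing over.

Things in the scene. Friction and masses are not known exactly. Their poses are not given: they have to be found in the camera images.
- tray_red: Red kit tray, fixed to the bench, 84 mm (its x) by 248 mm (its y), origin at the centre of its underside. Floor 4 mm thick; outer walls and two dividers 4 mm thick, tops only 12 mm above the bench. The dividers make three pockets in a row along y, 76 to 78 mm square, centred at y = -81, 0 and +81 mm, x = 0.
- tray_grey: Grey kit tray, fixed to the bench, 84 mm (its x) by 248 mm (its y), origin at the centre of its underside. Floor 4 mm thick; outer walls and two dividers 4 mm thick, tops only 12 mm above the bench. The dividers make three pockets in a row along y, 76 to 78 mm square, centred at y = -81, 0 and +81 mm, x = 0.
- bottle_amber_mid (a point): Amber-brown bottle with a black cap: straight body 40 mm in diameter up to 62 mm, then shoulder and a cap 24 mm in diameter; 90 mm tall over all, standing upright, about 0.1 kg. Its point is on the axis, 45 mm above its underside.
- bottle_white_mid (a point): White bottle with a blue cap: straight body 40 mm in diameter up to 62 mm, then shoulder and a cap 24 mm in diameter; 90 mm tall over all, standing upright, about 0.1 kg. Its point is on the axis, 45 mm above its underside.
- roll_blue_mid (a point): Blue roll of adhesive tape on a cardboard core, stood on its flat side (axis upright): 56 mm in diameter, 50 mm tall, hard, about 0.09 kg. Its point is at the centre, on the axis, 25 mm above its underside.
- roll_yellow_mid (a point): Yellow roll of adhesive tape, same make: 56 mm in diameter, 50 mm tall, axis upright. Its point is at the centre, on the axis, 25 mm above its underside.
- jar_mid (a point): Black ink jar with an orange lid, upright: straight cylinder 50 mm in diameter, 56 mm tall (lid the top 18 mm), about 0.12 kg. Its point is on the axis, 28 mm above its underside.
- bottle_green_mid (a point): Green bottle with a white cap, not wanted in any kit, must stay: straight body 40 mm in diameter up to 62 mm, then shoulder and a cap 24 mm in diameter; 90 mm tall over all, standing upright, about 0.1 kg. Its point is on the axis, 45 mm above its underside.
- roll_green_mid (a point): Green roll of tape, not wanted in any kit, must stay: 56 mm in diameter, 50 mm tall. Its point is at the centre, on the axis, 25 mm above its underside.
- mouse: Black computer mouse, 105 by 62 by 26 mm, lying on the bench beside the trays, must stay. Origin at the centre of its underside.

How it is judged (in metres and radians):
At the end, for the whole second after the job is handed in: Each named thing stands on the floor of its tray (height within 4 mm, tilt under 0.1 rad, inside the tray outline), at rest; things in one tray are over 45 mm apart, centre to centre. Green bottle, green roll and mouse are upright, within 30 mm of their start (x of bottle_amber_mid in the frame of tray_red between -0.038 and 0.038 m and y of bottle_amber_mid in the frame of tray_red between -0.12 and 0.12 m and z of bottle_amber_mid in the frame of tray_red between 0.045 and 0.053 m and angle between each of bottle_amber_mid, roll_blue_mid, jar_mid, bottle_white_mid, roll_yellow_mid, bottle_green_mid, roll_green_mid, mouse's own z axis and vertical below 0.1 rad and x of roll_blue_mid in the frame of tray_red between -0.038 and 0.038 m and y of roll_blue_mid in the frame of tray_red between -0.12 and 0.12 m and z of roll_blue_mid in the frame of tray_red between 0.025 and 0.033 m and x of jar_mid in the frame of tray_red between -0.038 and 0.038 m and y of jar_mid in the frame of tray_red between -0.12 and 0.12 m and z of jar_mid in the frame of tray_red between 0.028 and 0.036 m and horizontal distance between each of roll_blue_mid, jar_mid and bottle_amber_mid above 0.045 m and horizontal distance between jar_mid and roll_blue_mid above 0.045 m and x of bottle_white_mid in the frame of tray_grey between -0.038 and 0.038 m and y of bottle_white_mid in the frame of tray_grey between -0.12 and 0.12 m and z of bottle_white_mid in the frame of tray_grey between 0.045 and 0.053 m and x of roll_yellow_mid in the frame of tray_grey between -0.038 and 0.038 m and y of roll_yellow_mid in the frame of tray_grey between -0.12 and 0.12 m and z of roll_yellow_mid in the frame of tray_grey between 0.025 and 0.033 m and horizontal distance between roll_yellow_mid and bottle_white_mid above 0.045 m and distance of each of bottle_green_mid, roll_green_mid, mouse from where it was at the start of the episode below 0.03 m and linear speed of each of bottle_amber, roll_blue, jar, bottle_white, roll_yellow below 0.02 m/s); the robot touches nothing.
It fails at once if a bottle, roll or jar is knocked over (tilted more than 0.8 rad) (angle between any of bottle_amber_mid, roll_blue_mid, jar_mid, bottle_white_mid, roll_yellow_mid, bottle_green_mid, roll_green_mid's own z axis and vertical above 0.8 rad).
It fails at once if the green bottle, the green roll or the mouse is moved more than 30 mm (distance of any of bottle_green_mid, roll_green_mid, mouse from where it was at the start of the episode above 0.03 m).
It also fails if it takes over 131 s, if anything falls off the work surface, if the arm or the gripper's body presses on something with over 40 N, if the wrist force passes 120 N, or if a joint passes its speed limit or range.

## Working session

There is one attempt and no reset: what is moved stays moved. The work goes in short steps, Python scripts to look and compute and a tool call to move; the robot and the scene stay as the last step left them, time stands still between calls to the robot, and variables do not carry over. Pictures are saved under pics/ and viewed, at most 14 in all, crops included, and the job is handed in when it is done.

Besides the shell and the picture viewer there is one more tool, called by a JSON object that holds its "method" and its "body". carry_out: Moves the arm, as the interface text tells. Shift numbers are shares of 30 mm and turn numbers shares of 0.15 rad, none past 1 either way. Its arguments: {"type":"object","properties":{"targets":{"type":"string"},"squeeze":{"type":"number"}},"required":["targets"]}

```bash
mkdir -p pics; python3 - <<'E'
from rig import robot, vision
import cv2
for n in("scene","top"):
    f=vision.grab_frame(n); cv2.imwrite(f"pics/{n}0.png",f[:,:,::-1]); print(n,vision.calibration(n))
print(robot.read_state())
E
```

```text
scene {'K': array([[472.97719231,   0.        , 316.86834034],
       [  0.        , 472.97719231, 236.98756932],
       [  0.        ,   0.        ,   1.        ]]), 'origin': array([ 1.02925822, -0.42302468,  0.94386051]), 'orientation': array([-144.42942756,    0.91165952,   48.27778581])}
top {'K': array([[528.01501028,   0.        , 322.22946662],
       [  0.        , 528.01501028, 240.61460139],
       [  0.        ,   0.        ,   1.        ]]), 'origin': array([ 0.38323109, -0.04765382,  1.25844598]), 'orientation': array([-1.71816697e+02, -1.07615396e-01, -8.84740824e+01])}
{'t': 0.1, 'qpos': array([6.84517932e+01, 2.16574124e+01, 4.57170268e+00, 7.30180412e+01,
       7.04838351e-04, 8.36808476e+01]), 'joint_vel': array([ 0.01858181, -0.12681449,  0.21286481,  0.01393967, -0.03299164,
       -0.02177404]), 'joint_efforts': array([ 7.87488207e-04, -4.64694929e+01,  2.70581657e+01,  1.20223602e-02,
       -1.65629422e-04, -2.34941815e-06]), 'position': array([0.15081231, 0.55427336, 0.23046481]), 'ee_rot': array([-1.79896957e+02, -1.21200571e-02,  1.64770934e+02]), 'wrist_force': array([ 0.35636507, -0.40465956,  0.63241053]), 'torque': array([-0.01654246,  0.03688157,  0.01124107]), 'grasp_force': 0.0, 'finger_gap': 0.08552109810839963}
```

View pics/top0.png

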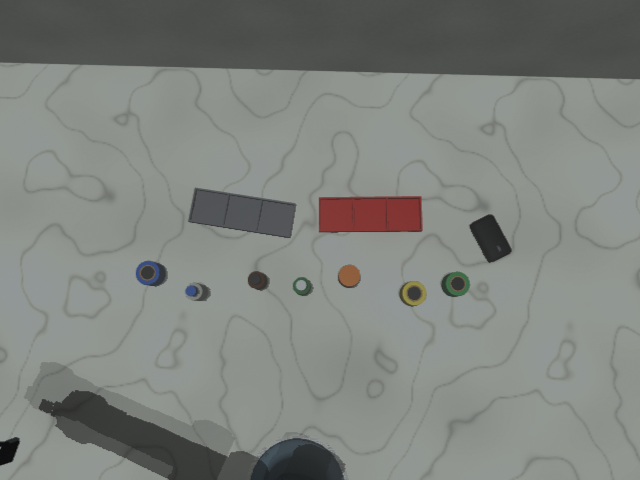

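View pics/scene0.png

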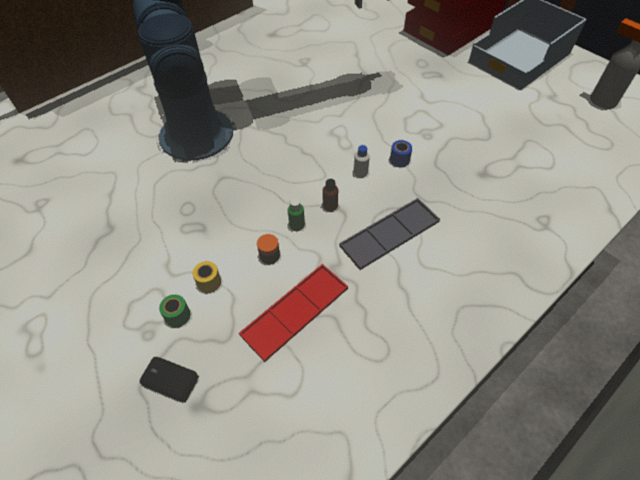

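The top view shows, left to right: blue roll (148,273), white bottle (194,291), amber bottle (258,281), green bottle (302,286), jar (349,275), yellow roll (413,293) and green roll (456,284). The grey tray is at (242,213), the red tray at (370,214) and the mouse at (490,238). The scene view agrees with this.

```bash
cat > h.py <<'E'
import cv2, numpy as np
from scipy.spatial.transform import Rotation as R
from rig import robot, vision
def cast(n,uv,z):
    c=vision.calibration(n); d=R.from_euler('xyz',c['orientation'],degrees=True).as_matrix()@np.linalg.inv(c['K'])@np.r_[uv,1]
    return c['origin']+d*(z-c['origin'][2])/d[2]
def blob(hsv,win,lo,hi):
    x0,y0,x1,y1=win; m=cv2.inRange(hsv[y0:y1,x0:x1],lo,hi)
    cs=cv2.findContours(m,cv2.RETR_EXTERNAL,cv2.CHAIN_APPROX_NONE)[0]
    h=cv2.convexHull(max(cs,key=cv2.contourArea))+np.array([x0,y0]); M=cv2.moments(h)
    return np.array([M['m10'],M['m01']])/M['m00'],h
E
python3 - <<'E'
from h import *
im={n:cv2.cvtColor(cv2.imread(f"pics/{n}0.png"),cv2.COLOR_BGR2HSV) for n in("top","scene")}
S=[("blue","top",(125,250,170,296),(105,110,40),(125,255,255),.025,.056),("blue","scene",(385,130,420,172),(105,110,30),(125,255,255),.025,.056),
("yellow","top",(395,275,432,312),(18,120,40),(35,255,255),.025,.056),("yellow","scene",(188,255,225,297),(15,100,30),(35,255,255),.025,.056),
("groll","top",(438,265,475,302),(40,90,30),(85,255,255),.025,.056),
("jar","top",(333,260,365,292),(5,120,60),(17,255,255),.047,.05),("jar","scene",(250,228,285,268),(5,120,60),(17,255,255),.047,.05),
("wcap","top",(180,278,212,306),(105,110,30),(125,255,255),.08,.024),("wcap","scene",(350,140,375,165),(105,110,30),(125,255,255),.08,.024),
("amber","top",(243,266,275,296),(0,0,0),(180,255,85),.045,.04),("amber","scene",(318,172,345,215),(0,0,0),(180,255,85),.045,.04),
("gbot","top",(288,272,316,300),(40,90,20),(85,255,255),.03,.04)]
for nm,n,w,lo,hi,z,d in S:
    c,h=blob(im[n],w,lo,hi); b=cv2.minAreaRect(h); p=cast(n,c,z)
    print(nm,n,c.round(1),p[:2].round(4),"r",np.hypot(*p[:2]).round(3),"px size",np.round(b[1],1))
for nm,w,lo,hi in (("red",(305,185,435,245),(0,120,40),(8,255,255)),("red2",(305,185,435,245),(172,120,40),(180,255,255)),("grey",(180,180,303,245),(0,0,0),(180,255,118)),("mouse",(462,205,520,270),(0,0,0),(180,255,80))):
    try:c,h=blob(im["top"],w,lo,hi)
    except Exception: continue
    b=cv2.boxPoints(cv2.minAreaRect(h)); q=np.array([cast("top",x,.01)[:2] for x in b]); e=[np.hypot(*(q[i]-q[i-1])) for i in (1,2)]
    k=1 if e[0]>e[1] else 2; v=q[k]-q[k-1]
    print(nm,"ctr",q.mean(0).round(4),"sides",np.round(e,3),"long axis deg",np.degrees(np.arctan2(v[1],v[0])).round(1))
E
```

```text
blue top [147.5 272.5] [0.4743 0.3612] r 0.596 px size [22.9 22.9]
blue scene [401.6 147.2] [0.4593 0.3781] r 0.595 px size [14. 19.]
yellow top [413.7 292.9] [ 0.4434 -0.2613] r 0.515 px size [22. 22.]
yellow scene [206.6 273.5] [ 0.4361 -0.2497] r 0.503 px size [28.3 22.6]
groll top [457.  283.5] [ 0.468  -0.3625] r 0.592 px size [23. 22.]
jar top [349.  275.3] [ 0.4786 -0.1088] r 0.491 px size [20. 20.]
jar scene [267.1 242.7] [ 0.4755 -0.1027] r 0.486 px size [17. 20.]
wcap top [190.6 290.5] [0.4327 0.2443] r 0.497 px size [9. 9.]
wcap scene [362.4 148.2] [0.4275 0.2531] r 0.497 px size [7. 6.]
amber top [257.7 280.3] [0.4617 0.1004] r 0.473 px size [20.4 16.7]
amber scene [329.8 195.9] [0.4677 0.1016] r 0.479 px size [32. 15.]
gbot top [299.2 287.6] [0.4484 0.0051] r 0.448 px size [14.8  8.8]
red ctr [ 0.6307 -0.1584] sides [0.247 0.083] long axis deg -88.4
grey ctr [0.6263 0.15  ] sides [0.087 0.254] long axis deg -97.5
mouse ctr [ 0.5801 -0.4457] sides [0.066 0.105] long axis deg -153.2
```

The two views agree once the rolls are read at their top-face height. Positions:

| Thing | x, y (m) |
|---|---|
| Blue roll | (.474, .353) |
| Yellow roll | (.443, -.257) |
| Jar | (.478, -.108) |
| White bottle | (.433, .243) |
| Amber bottle | (.463, .100) |
| Red tray | (.631, -.158), yaw +1.6° |
| Grey tray | (.626, .150), yaw -7.5° |

I'll close the fingers along world x (yaw 90).

{"method": "carry_out", "body": {"targets": "1 -0.6 -0.24 0 0 -1 1;1 -0.6 -0.24 0 0 -1 1;1 -0.6 -0.24 0 0 -1 1;1 -0.6 -0.24 0 0 -1 1;1 -0.6 -0.24 0 0 -1 1", "squeeze": 40}}

```text
t: 0.6
position: [0.3018, 0.4637, 0.1946]
ee_rot: [-180.0, 0.0, 121.5]
wrist_force: [0.6, 0.3, -1.0]
finger_gap: 0.0854
grasp_force: 0.0
```

{"method": "carry_out", "body": {"targets": "1 -0.6 -0.24 0 0 -1 1;1 -0.6 -0.24 0 0 -1 1;1 -0.6 -0.24 0 0 -1 1;1 -0.6 -0.24 0 0 -0.7 1;1 -0.6 -0.24 0 0 0 1"}}

```text
t: 1.1
position: [0.4518, 0.3737, 0.1585]
ee_rot: [-180.0, 0.0, 89.9]
wrist_force: [0.5, 0.6, 0.2]
finger_gap: 0.0854
grasp_force: 0.0
```

{"method": "carry_out", "body": {"targets": "0.7 -0.6 0 0 0 0 1;0 0 0 0 0 0 1;0 0 0 0 0 0 1"}}

```text
t: 1.4
position: [0.4719, 0.3564, 0.1588]
ee_rot: [-179.9, 0.0, 89.9]
wrist_force: [-0.7, 0.3, -0.1]
finger_gap: 0.0857
grasp_force: 0.0
```

{"method": "carry_out", "body": {"targets": "0.05 -0.1 -1 0 0 0 1;0 0 -1 0 0 0 1;0 0 -1 0 0 0 1;0 0 -1 0 0 0 1;0 0 -0.7 0 0 0 1"}}

```text
t: 1.9
position: [0.4711, 0.3542, 0.0163]
ee_rot: [-179.9, 0.1, 90.1]
wrist_force: [-0.5, 0.2, -0.2]
finger_gap: 0.0855
grasp_force: 0.0
```

{"method": "carry_out", "body": {"targets": "0 0 0 0 0 0 0;0 0 0 0 0 0 0;0 0 0 0 0 0 0;0 0 0 0 0 0 0;0 0 0 0 0 0 0"}}

```text
t: 2.4
position: [0.4743, 0.3544, 0.0195]
ee_rot: [179.9, -0.1, 90.0]
wrist_force: [0.6, -0.2, 2.2]
finger_gap: 0.054
grasp_force: 44.3
```

{"method": "carry_out", "body": {"targets": "0 0 0.6 0 0 0 0;0 0 1 0 0 0 0;0 0 1 0 0 0 0;0 0 1 0 0 0 0;0.3 -0.6 0.5 0 0 0 0"}}

```text
t: 2.9
position: [0.4834, 0.338, 0.145]
ee_rot: [179.8, -0.2, 90.2]
wrist_force: [0.3, 0.6, -0.3]
finger_gap: 0.0541
grasp_force: 44.0
```

{"method": "carry_out", "body": {"targets": "0.5 -0.9 0 0 0 0 0;0.5 -0.9 0 0 0 0 0;0.5 -0.9 0 0 0 0 0;0.5 -0.9 0 0 0 0 0;0.5 -0.9 0 0 0 0 0"}}

```text
t: 3.4
position: [0.5582, 0.1997, 0.1419]
ee_rot: [179.9, -0.0, 90.0]
wrist_force: [0.1, 0.5, -0.6]
finger_gap: 0.0539
grasp_force: 44.0
```

{"method": "carry_out", "body": {"targets": "0.4 -0.9 0 0 0 0 0;0.4 -0.9 0 0 0 0 0;0.4 -0.9 0 0 0 0 0;0.4 -0.9 0 0 0 0 0;0.4 -0.9 0 0 0 0 0"}}

```text
t: 3.9
position: [0.6181, 0.0646, 0.1418]
ee_rot: [180.0, -0.0, 90.0]
wrist_force: [0.8, 0.2, 0.1]
finger_gap: 0.0542
grasp_force: 44.0
```

{"method": "carry_out", "body": {"targets": "0.1 -0.9 0 0 0 0 0;0.1 -0.9 0 0 0 0 0;0.1 -0.9 0 0 0 0 0;0.1 -0.9 0 0 0 0 0;0 -0.9 0 0 0 0 0"}}

```text
t: 4.4
position: [0.6299, -0.0705, 0.1418]
ee_rot: [179.9, 0.0, 90.0]
wrist_force: [0.7, 0.1, -1.0]
finger_gap: 0.0539
grasp_force: 44.0
```

{"method": "carry_out", "body": {"targets": "0 -0.2 0 0 0 0 0;0 0 0 0 0 0 0"}}

```text
t: 4.6
position: [0.6296, -0.076, 0.1416]
ee_rot: [180.0, -0.0, 89.9]
wrist_force: [-0.0, 0.3, -0.8]
finger_gap: 0.0538
grasp_force: 44.0
```

```bash
python3 - <<'E'
from h import *
print(robot.read_state()['position'],robot.read_state()['wrist_force'])
a=vision.grab_frame("top"); b=vision.grab_frame("scene")
cv2.imwrite("pics/p1.png",np.hstack([cv2.resize(a[130:370,80:530],(400,213)),cv2.resize(b[80:420,120:520],(400,340))[:213]])[:,:,::-1]) if 0 else cv2.imwrite("pics/p1.png",b[:,:,::-1])
E
```

```text
[ 0.62959757 -0.07603019  0.14158319] [-0.02384773  0.30177229 -0.82329315]
```

View pics/p1.png

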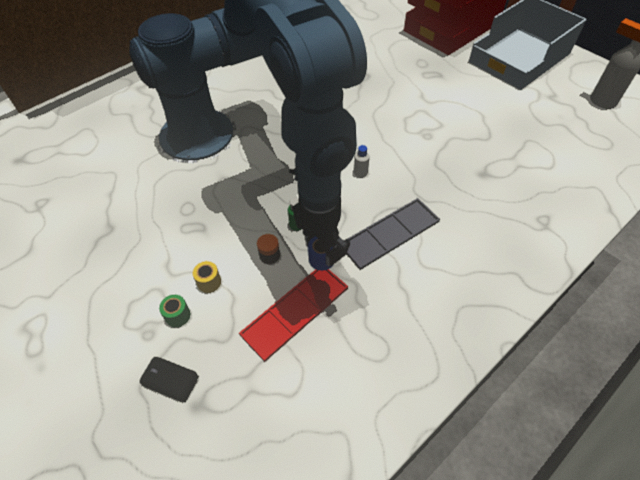

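The blue roll is held at (320,252), above the near pocket of the red tray. Next I lower and release it.

{"method": "carry_out", "body": {"targets": "0 0 -1 0 0 0 0;0 0 -1 0 0 0 0;0 0 -1 0 0 0 0;0 0 -0.6 0 0 0 0;0 0 -0.25 0 0 0 0"}}

```text
t: 5.2
position: [0.6276, -0.0732, 0.0235]
ee_rot: [-179.8, -0.1, 90.1]
wrist_force: [-1.0, 0.1, 7.2]
finger_gap: 0.054
grasp_force: 45.2
```

{"method": "carry_out", "body": {"targets": "0 0 0 0 0 0 0;0 0 0 0 0 0 0"}}

```text
t: 5.4
position: [0.6304, -0.0746, 0.0268]
ee_rot: [179.9, 0.0, 90.1]
wrist_force: [0.4, 0.7, -1.0]
finger_gap: 0.0536
grasp_force: 44.1
```

{"method": "carry_out", "body": {"targets": "0 0 -0.08 0 0 0 0;0 0 0 0 0 0 0;0 0 0 0 0 0 1;0 0 0 0 0 0 1;0 0 0 0 0 0 1"}}

```text
t: 5.9
position: [0.6298, -0.0753, 0.0237]
ee_rot: [180.0, 0.0, 90.0]
wrist_force: [-0.2, 0.7, 0.4]
finger_gap: 0.0854
grasp_force: 0.0
```

{"method": "carry_out", "body": {"targets": "0 0 0 0 0 0 1;0 0 0.5 0 0 0 1;0 0 1 0 0 0 1;0 0 1 0 0 0 1;0 0 1 0 0 0 1"}}

```text
t: 6.4
position: [0.6293, -0.0751, 0.1294]
ee_rot: [-180.0, -0.0, 90.0]
wrist_force: [0.7, 0.5, 0.7]
finger_gap: 0.0853
grasp_force: 0.0
```

{"method": "carry_out", "body": {"targets": "-0.8 0.95 0.2 0 0 0 1;-0.9 0.95 0.2 0 0 0 1;-0.95 0.95 0.2 0 0 0 1;-0.95 0.95 0 0 0 0 1;-0.95 0.95 0 0 0 0 1"}}

```text
t: 6.9
position: [0.4921, 0.0683, 0.1468]
ee_rot: [179.9, -0.0, 90.0]
wrist_force: [0.1, 0.8, 0.7]
finger_gap: 0.0851
grasp_force: 0.0
```

{"method": "carry_out", "body": {"targets": "-0.95 1 0 0 0 0 1;0 0.1 0 0 0 0 1;0 0 0 0 0 0 1"}}

```text
t: 7.2
position: [0.4643, 0.101, 0.1467]
ee_rot: [180.0, 0.0, 90.1]
wrist_force: [0.9, 0.2, -0.5]
finger_gap: 0.0854
grasp_force: 0.0
```

```bash
python3 - <<'E'
from h import *
print(robot.read_state()['position'])
b=vision.grab_frame("scene")
cv2.imwrite("pics/p2.png",cv2.resize(b[120:380,140:480],None,fx=2,fy=2)[:,:,::-1])
E
```

```text
[0.46425753 0.10098395 0.1467218 ]
```

View pics/p2.png

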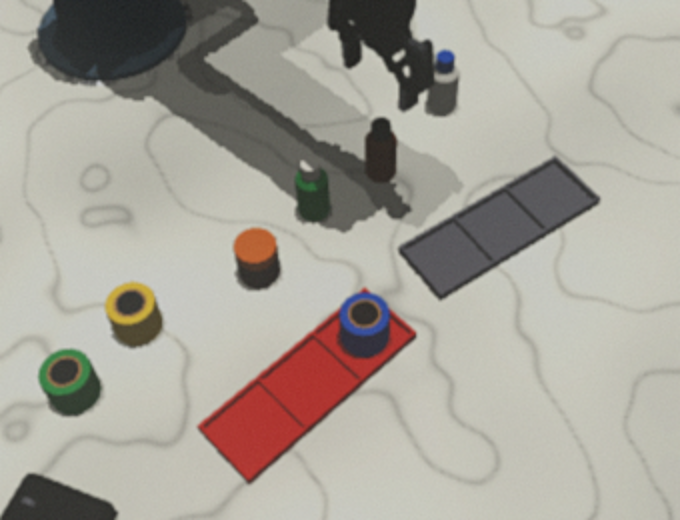

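The blue roll stands in its pocket at crop (364,322). The gripper is above the amber bottle at crop (380,150), so I descend.

{"method": "carry_out", "body": {"targets": "0 0 -1 0 0 0 1;0 0 -1 0 0 0 1;0 0 -1 0 0 0 1;0 0 -0.7 0 0 0 1;0 0 -0.3 0 0 0 1"}}

```text
t: 7.75
position: [0.4642, 0.0992, 0.0244]
ee_rot: [-179.9, 0.0, 89.9]
wrist_force: [0.2, 0.6, -0.4]
finger_gap: 0.0851
grasp_force: 0.0
```

{"method": "carry_out", "body": {"targets": "0 0 0 0 0 0 0;0 0 0 0 0 0 0;0 0 0 0 0 0 0;0 0 0 0 0 0 0;0 0 0 0 0 0 0"}}

```text
t: 8.25
position: [0.4661, 0.1004, 0.0278]
ee_rot: [179.8, -0.0, 90.0]
wrist_force: [0.2, -0.2, 6.8]
finger_gap: 0.0388
grasp_force: 40.9
```

{"method": "carry_out", "body": {"targets": "0 0 0 0 0 0 0;0 0 0 0 0 0 0"}}

```text
t: 8.45
position: [0.466, 0.1004, 0.0278]
ee_rot: [179.8, 0.0, 90.0]
wrist_force: [-0.8, -0.7, 6.8]
finger_gap: 0.0386
grasp_force: 40.9
```

{"method": "carry_out", "body": {"targets": "0 0 0.6 0 0 0 0;0 0 1 0 0 0 0;0 0 1 0 0 0 0;0 0 1 0 0 0 0;0.6 -0.5 0.4 0 0 0 0"}}

```text
t: 8.95
position: [0.4822, 0.0866, 0.1495]
ee_rot: [179.9, -0.1, 90.2]
wrist_force: [0.9, 0.7, -0.7]
finger_gap: 0.0386
grasp_force: 40.6
```

{"method": "carry_out", "body": {"targets": "0.9 -0.9 0 0 0 0 0;0.9 -0.9 0 0 0 0 0;0.9 -0.9 0 0 0 0 0;0.9 -0.9 0 0 0 0 0;0.9 -0.9 0 0 0 0 0"}}

```text
t: 9.45
position: [0.6183, -0.0507, 0.1465]
ee_rot: [180.0, -0.0, 90.0]
wrist_force: [-1.0, 0.4, -0.4]
finger_gap: 0.0387
grasp_force: 40.5
```

{"method": "carry_out", "body": {"targets": "0.4 -0.9 0 0 0 0 0;0 -0.9 0 0 0 0 0;0 -0.9 0 0 0 0 0;0 -0.9 0 0 0 0 0;0 0 0 0 0 0 0"}}

```text
t: 9.95
position: [0.6294, -0.1611, 0.1463]
ee_rot: [180.0, 0.1, 89.8]
wrist_force: [0.5, 0.3, -0.0]
finger_gap: 0.0387
grasp_force: 40.5
```

{"method": "carry_out", "body": {"targets": "0.05 0.1 -1 0 0 0 0;0 0 -1 0 0 0 0;0 0 -1 0 0 0 0;0 0 -0.5 0 0 0 0;0 0 -0.2 0 0 0 0"}}

```text
t: 10.45
position: [0.6291, -0.1533, 0.033]
ee_rot: [-179.8, -0.1, 90.0]
wrist_force: [-0.1, -0.4, -1.3]
finger_gap: 0.0391
grasp_force: 40.5
```

{"method": "carry_out", "body": {"targets": "0 0 0 0 0 0 0;0 0 -0.07 0 0 0 0;0 0 0 0 0 0 0"}}

```text
t: 10.75
position: [0.6321, -0.1549, 0.0346]
ee_rot: [179.9, 0.0, 90.0]
wrist_force: [0.7, 0.4, -1.1]
finger_gap: 0.0387
grasp_force: 40.5
```

{"method": "carry_out", "body": {"targets": "0 0 -0.08 0 0 0 0;0 0 0 0 0 0 0;0 0 0 0 0 0 1;0 0 0 0 0 0 1;0 0 0 0 0 0 1"}}

```text
t: 11.25
position: [0.6309, -0.1546, 0.0309]
ee_rot: [-180.0, -0.0, 90.0]
wrist_force: [0.3, -0.7, -0.0]
finger_gap: 0.0797
grasp_force: 0.0
```

{"method": "carry_out", "body": {"targets": "0 0 0 0 0 0 1;0 0 0.5 0 0 0 1;0 0 1 0 0 0 1;0 0 1 0 0 0 1;0 0 1 0 0 0 1"}}

```text
t: 11.75
position: [0.6307, -0.1545, 0.1368]
ee_rot: [-180.0, -0.0, 90.0]
wrist_force: [0.3, 0.3, 0.0]
finger_gap: 0.0853
grasp_force: 0.0
```

{"method": "carry_out", "body": {"targets": "-0.85 0.26 0.3 0 0 0 1;-0.85 0.26 0 0 0 0 1;-0.85 0.26 0 0 0 0 1;-0.85 0.26 0 0 0 0 1;-0.85 0.26 0 0 0 0 1"}}

```text
t: 12.25
position: [0.5024, -0.1153, 0.145]
ee_rot: [180.0, 0.0, 90.0]
wrist_force: [0.2, 0.0, 0.4]
finger_gap: 0.0857
grasp_force: 0.0
```

{"method": "carry_out", "body": {"targets": "-0.85 0.26 0 0 0 0 1;0 0 0 0 0 0 1;0 0 -1 0 0 0 1;0 0 -1 0 0 0 1"}}

```text
t: 12.65
position: [0.4802, -0.1086, 0.0856]
ee_rot: [179.7, 0.1, 90.0]
wrist_force: [-0.1, -0.2, 0.0]
finger_gap: 0.0851
grasp_force: 0.0
```

{"method": "carry_out", "body": {"targets": "0 0 -1 0 0 0 1;0 0 -1 0 0 0 1;0 0 -0.2 0 0 0 1;0 0 0 0 0 0 1"}}

```text
t: 13.05
position: [0.4776, -0.1077, 0.0183]
ee_rot: [-179.9, -0.0, 90.0]
wrist_force: [-0.2, 0.3, -0.5]
finger_gap: 0.0852
grasp_force: 0.0
```

{"method": "carry_out", "body": {"targets": "0 0 0 0 0 0 0;0 0 0 0 0 0 0;0 0 0 0 0 0 0;0 0 0 0 0 0 0;0 0 0 0 0 0 0"}}

```text
t: 13.55
position: [0.4796, -0.1085, 0.0206]
ee_rot: [179.8, 0.1, 90.0]
wrist_force: [-0.1, -0.4, 4.8]
finger_gap: 0.0493
grasp_force: 41.1
```

{"method": "carry_out", "body": {"targets": "0 0 0.6 0 0 0 0;0 0 1 0 0 0 0;0 0 1 0 0 0 0;0 0 1 0 0 0 0;0 0 0.4 0 0 0 0"}}

```text
t: 14.05
position: [0.48, -0.1085, 0.1427]
ee_rot: [179.7, 0.1, 90.0]
wrist_force: [0.2, -0.3, -1.0]
finger_gap: 0.0489
grasp_force: 41.7
```

{"method": "carry_out", "body": {"targets": "0.85 -0.73 0 0 0 0 0;0.85 -0.73 0 0 0 0 0;0.85 -0.73 0 0 0 0 0;0.85 -0.73 0 0 0 0 0;0.85 -0.73 0 0 0 0 0"}}

```text
t: 14.55
position: [0.6066, -0.2182, 0.1396]
ee_rot: [179.9, 0.0, 90.0]
wrist_force: [0.8, -0.2, -1.6]
finger_gap: 0.0491
grasp_force: 41.8
```

{"method": "carry_out", "body": {"targets": "0.85 -0.73 0 0 0 0 0;0 0 0 0 0 0 0;0 0 0 0 0 0 0"}}

```text
t: 14.85
position: [0.6311, -0.2395, 0.1387]
ee_rot: [-180.0, -0.0, 90.0]
wrist_force: [0.0, 0.0, -0.4]
finger_gap: 0.0494
grasp_force: 41.9
```

{"method": "carry_out", "body": {"targets": "0.05 0 -1 0 0 0 0;0 0 -1 0 0 0 0;0 0 -1 0 0 0 0;0 0 -0.5 0 0 0 0;0 0 -0.2 0 0 0 0"}}

```text
t: 15.35
position: [0.6299, -0.2373, 0.0262]
ee_rot: [-179.8, -0.1, 90.0]
wrist_force: [-0.6, 0.5, -1.0]
finger_gap: 0.0492
grasp_force: 41.9
```

{"method": "carry_out", "body": {"targets": "0 0 0 0 0 0 0;0 0 -0.07 0 0 0 0;0 0 0 0 0 0 0"}}

```text
t: 15.65
position: [0.6334, -0.2396, 0.0273]
ee_rot: [179.9, 0.1, 90.0]
wrist_force: [0.5, 0.2, -0.7]
finger_gap: 0.0489
grasp_force: 41.9
```

{"method": "carry_out", "body": {"targets": "0 0 -0.08 0 0 0 0;0 0 0 0 0 0 0;0 0 0 0 0 0 1;0 0 0 0 0 0 1;0 0 0 0 0 0 1"}}

```text
t: 16.15
position: [0.6324, -0.2392, 0.0233]
ee_rot: [-180.0, -0.0, 90.0]
wrist_force: [-0.4, 0.2, 0.1]
finger_gap: 0.0852
grasp_force: 0.0
```

{"method": "carry_out", "body": {"targets": "0 0 0 0 0 0 1;0 0 0.5 0 0 0 1;0 0 1 0 0 0 1;0 0 1 0 0 0 1;0 0 1 0 0 0 1"}}

```text
t: 16.65
position: [0.6322, -0.2391, 0.1292]
ee_rot: [-180.0, -0.0, 90.0]
wrist_force: [0.3, -0.9, -0.1]
finger_gap: 0.0854
grasp_force: 0.0
```

{"method": "carry_out", "body": {"targets": "-0.9 -0.08 0.3 0 0 0 1;-0.9 -0.08 0 0 0 0 1;-0.9 -0.08 0 0 0 0 1;-0.9 -0.08 0 0 0 0 1;-0.9 -0.08 0 0 0 0 1"}}

```text
t: 17.15
position: [0.4964, -0.2513, 0.1375]
ee_rot: [180.0, 0.0, 90.0]
wrist_force: [0.9, -0.2, -0.4]
finger_gap: 0.0854
grasp_force: 0.0
```

{"method": "carry_out", "body": {"targets": "-0.9 -0.08 0 0 0 0 1;-0.9 -0.08 0 0 0 0 1;0 0 0 0 0 0 1"}}

```text
t: 17.45
position: [0.4401, -0.2554, 0.1371]
ee_rot: [-179.8, -0.1, 89.9]
wrist_force: [0.1, 0.5, -0.2]
finger_gap: 0.0852
grasp_force: 0.0
```

```bash
python3 - <<'E'
from h import *
print(robot.read_state()['position'])
b=vision.grab_frame("scene")
cv2.imwrite("pics/p3.png",cv2.resize(b[120:400,120:480],None,fx=2,fy=2)[:,:,::-1])
E
```

```text
[ 0.44013806 -0.25539568  0.13713727]
```

View pics/p3.png

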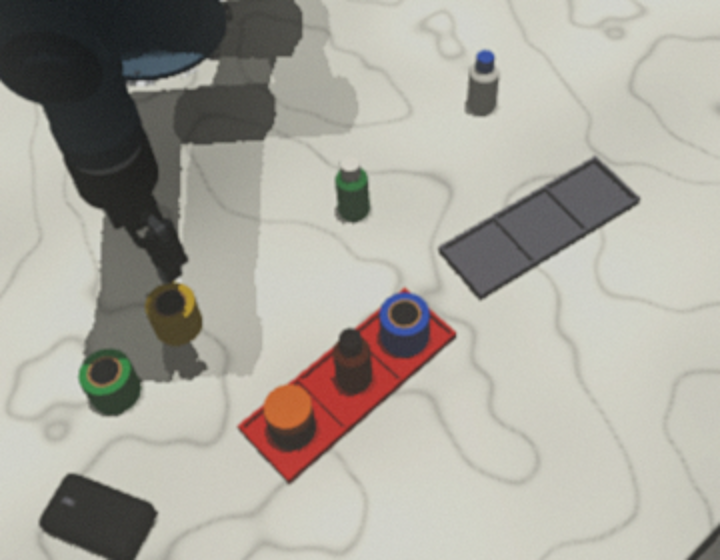

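In the crop, the jar (290,415), amber bottle (350,360) and blue roll (404,325) all stand upright in separate red pockets. The gripper is over the yellow roll at (174,312).

{"method": "carry_out", "body": {"targets": "0.15 -0.04 -1 0 0 0 1;0 0 -1 0 0 0 1;0 0 -1 0 0 0 1;0 0 -0.7 0 0 0 1;0 0 -0.3 0 0 0 1"}}

```text
t: 18.0
position: [0.4478, -0.2563, 0.0153]
ee_rot: [-179.9, -0.1, 90.0]
wrist_force: [-0.3, -0.4, 0.5]
finger_gap: 0.0854
grasp_force: 0.0
```

{"method": "carry_out", "body": {"targets": "0 0 0 0 0 0 0;0 0 0 0 0 0 0;0 0 0 0 0 0 0;0 0 0 0 0 0 0;0 0 0 0 0 0 0"}}

```text
t: 18.5
position: [0.4493, -0.2581, 0.0187]
ee_rot: [179.8, 0.1, 90.0]
wrist_force: [-0.4, -0.7, 4.9]
finger_gap: 0.0555
grasp_force: 43.0
```

{"method": "carry_out", "body": {"targets": "0 0 0.6 0 0 0 0;0 0 1 0 0 0 0;0 0 1 0 0 0 0;0 0 1 0 0 0 0;0 0 0.5 0 0 0 0"}}

```text
t: 19.0
position: [0.4492, -0.2581, 0.1434]
ee_rot: [179.8, 0.1, 90.0]
wrist_force: [-0.8, -0.8, -1.1]
finger_gap: 0.0555
grasp_force: 43.0
```

{"method": "carry_out", "body": {"targets": "0.46 0.91 0 0 0 0 0;0.46 0.91 0 0 0 0 0;0.46 0.91 0 0 0 0 0;0.46 0.91 0 0 0 0 0;0.46 0.91 0 0 0 0 0"}}

```text
t: 19.5
position: [0.5173, -0.1196, 0.1405]
ee_rot: [180.0, 0.0, 90.0]
wrist_force: [-0.5, 0.3, -1.7]
finger_gap: 0.0556
grasp_force: 43.0
```

{"method": "carry_out", "body": {"targets": "0.46 0.91 0 0 0 0 0;0.46 0.91 0 0 0 0 0;0.46 0.91 0 0 0 0 0;0.46 0.91 0 0 0 0 0;0.46 0.91 0 0 0 0 0"}}

```text
t: 20.0
position: [0.5863, 0.017, 0.1404]
ee_rot: [-180.0, 0.0, 90.0]
wrist_force: [0.2, -0.8, -0.4]
finger_gap: 0.0558
grasp_force: 43.0
```

{"method": "carry_out", "body": {"targets": "0.46 0.91 0 0 0 0 0;0.46 0.91 0 0 0 0 0;0 0 0 0 0 0 0;0 0 0 0 0 0 0"}}

```text
t: 20.4
position: [0.6134, 0.0708, 0.1401]
ee_rot: [-180.0, 0.0, 90.1]
wrist_force: [-0.3, 0.3, -0.9]
finger_gap: 0.0554
grasp_force: 43.0
```

{"method": "carry_out", "body": {"targets": "0.05 0 -1 0 0 0 0;0 0 -1 0 0 0 0;0 0 -1 0 0 0 0;0 0 -0.6 0 0 0 0;0 0 -0.2 0 0 0 0"}}

```text
t: 20.9
position: [0.6123, 0.069, 0.0239]
ee_rot: [-179.7, 0.0, 89.9]
wrist_force: [-0.3, -0.2, -1.1]
finger_gap: 0.0559
grasp_force: 43.1
```

{"method": "carry_out", "body": {"targets": "0 0 0 0 0 0 0;0 0 -0.07 0 0 0 0;0 0 0 0 0 0 0"}}

```text
t: 21.2
position: [0.6162, 0.0701, 0.0256]
ee_rot: [179.9, 0.0, 90.0]
wrist_force: [-0.3, -0.2, 0.1]
finger_gap: 0.0555
grasp_force: 43.1
```

{"method": "carry_out", "body": {"targets": "0 0 -0.08 0 0 0 0;0 0 0 0 0 0 0;0 0 0 0 0 0 1;0 0 0 0 0 0 1;0 0 0 0 0 0 1"}}

```text
t: 21.7
position: [0.6152, 0.0704, 0.022]
ee_rot: [180.0, -0.0, 90.0]
wrist_force: [-0.3, 0.2, 0.2]
finger_gap: 0.0853
grasp_force: 0.0
```

{"method": "carry_out", "body": {"targets": "0 0 0 0 0 0 1;0 0 0.5 0 0 0 1;0 0 1 0 0 0 1;0 0 1 0 0 0 1;0 0 1 0 0 0 1"}}

```text
t: 22.2
position: [0.6148, 0.0704, 0.1278]
ee_rot: [-180.0, 0.0, 90.0]
wrist_force: [0.8, -0.0, -1.0]
finger_gap: 0.0851
grasp_force: 0.0
```

{"method": "carry_out", "body": {"targets": "-0.87 0.82 0.5 0 0 0 1;-0.87 0.82 0.2 0 0 0 1;-0.87 0.82 0 0 0 0 1;-0.87 0.82 0 0 0 0 1;-0.87 0.82 0 0 0 0 1"}}

```text
t: 22.7
position: [0.4836, 0.1942, 0.1481]
ee_rot: [180.0, -0.0, 90.0]
wrist_force: [0.6, 1.0, 0.3]
finger_gap: 0.0853
grasp_force: 0.0
```

{"method": "carry_out", "body": {"targets": "-0.87 0.82 0 0 0 0 1;-0.87 0.82 0 0 0 0 1;0 0 0 0 0 0 1;0 0 0 0 0 0 1"}}

```text
t: 23.1
position: [0.4322, 0.2429, 0.1481]
ee_rot: [180.0, 0.0, 90.1]
wrist_force: [0.3, -0.8, 0.6]
finger_gap: 0.0851
grasp_force: 0.0
```

```bash
python3 - <<'E'
from h import *
print(robot.read_state()['position'])
b=vision.grab_frame("scene")
cv2.imwrite("pics/p4.png",cv2.resize(b[90:370,140:500],None,fx=2,fy=2)[:,:,::-1])
E
```

```text
[0.43216679 0.24290333 0.14809976]
```

View pics/p4.png

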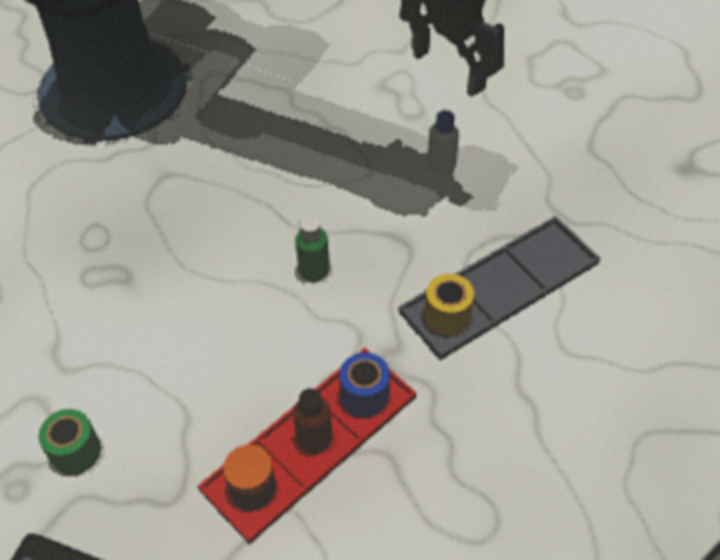

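The yellow roll stands in the near grey pocket at crop (448,305). The gripper is above the white bottle at crop (443,150).

{"method": "carry_out", "body": {"targets": "0 0 -1 0 0 0 1;0 0 -1 0 0 0 1;0 0 -1 0 0 0 1;0 0 -0.7 0 0 0 1;0 0 -0.3 0 0 0 1"}}

```text
t: 23.65
position: [0.432, 0.241, 0.0258]
ee_rot: [-179.8, 0.1, 89.9]
wrist_force: [-0.2, -0.5, -0.2]
finger_gap: 0.0853
grasp_force: 0.0
```

{"method": "carry_out", "body": {"targets": "0 0 0 0 0 0 0;0 0 0 0 0 0 0;0 0 0 0 0 0 0;0 0 0 0 0 0 0;0 0 0 0 0 0 0"}}

```text
t: 24.15
position: [0.4337, 0.243, 0.0294]
ee_rot: [179.8, -0.0, 90.0]
wrist_force: [-1.2, -1.1, 7.0]
finger_gap: 0.0389
grasp_force: 40.5
```

{"method": "carry_out", "body": {"targets": "0 0 0 0 0 0 0;0 0 0 0 0 0 0"}}

```text
t: 24.35
position: [0.4337, 0.243, 0.0294]
ee_rot: [179.8, -0.0, 90.0]
wrist_force: [0.0, -0.8, 5.4]
finger_gap: 0.0388
grasp_force: 40.5
```

{"method": "carry_out", "body": {"targets": "0 0 0.6 0 0 0 0;0 0 1 0 0 0 0;0 0 1 0 0 0 0;0.5 0 0.8 0 0 0 0;0.9 -0.07 0 0 0 0 0"}}

```text
t: 24.85
position: [0.4757, 0.2416, 0.134]
ee_rot: [179.7, -0.1, 90.1]
wrist_force: [1.1, 0.7, -1.4]
finger_gap: 0.0388
grasp_force: 40.8
```

{"method": "carry_out", "body": {"targets": "0.9 -0.07 0 0 0 0 0;0.9 -0.07 0 0 0 0 0;0.9 -0.07 0 0 0 0 0;0.9 -0.07 0 0 0 0 0;0.9 -0.07 0 0 0 0 0"}}

```text
t: 25.35
position: [0.6103, 0.2299, 0.1299]
ee_rot: [-180.0, 0.0, 90.0]
wrist_force: [-0.4, 0.6, -0.6]
finger_gap: 0.0385
grasp_force: 40.8
```

{"method": "carry_out", "body": {"targets": "0.9 -0.07 0 0 0 0 0;0 0 0 0 0 0 0;0 0 0 0 0 0 0"}}

```text
t: 25.65
position: [0.6363, 0.2277, 0.1294]
ee_rot: [-179.9, 0.0, 90.0]
wrist_force: [-0.0, -0.1, -2.1]
finger_gap: 0.0388
grasp_force: 41.0
```

{"method": "carry_out", "body": {"targets": "0 0.05 -1 0 0 0 0;0 0 -1 0 0 0 0;0 0 -0.8 0 0 0 0;0 0 -0.3 0 0 0 0;0 0 0 0 0 0 0"}}

```text
t: 26.15
position: [0.6344, 0.2293, 0.036]
ee_rot: [-179.8, 0.0, 90.0]
wrist_force: [0.1, 0.2, 0.2]
finger_gap: 0.0388
grasp_force: 40.9
```

{"method": "carry_out", "body": {"targets": "0 0 -0.07 0 0 0 0;0 0 0 0 0 0 0"}}

```text
t: 26.35
position: [0.6373, 0.2297, 0.0364]
ee_rot: [179.9, -0.0, 90.0]
wrist_force: [0.1, 0.3, -1.5]
finger_gap: 0.0386
grasp_force: 40.9
```

{"method": "carry_out", "body": {"targets": "0 0 -0.09 0 0 0 0;0 0 0 0 0 0 0;0 0 0 0 0 0 1;0 0 0 0 0 0 1;0 0 0 0 0 0 1"}}

```text
t: 26.85
position: [0.6364, 0.2293, 0.0321]
ee_rot: [-180.0, 0.0, 90.0]
wrist_force: [0.3, -0.3, -0.2]
finger_gap: 0.0798
grasp_force: 0.0
```

{"method": "carry_out", "body": {"targets": "0 0 0 0 0 0 1;0 0 0.5 0 0 0 1;0 0 1 0 0 0 1;0 0 1 0 0 0 1;0 0 1 0 0 0 1"}}

```text
t: 27.35
position: [0.6361, 0.2293, 0.138]
ee_rot: [-180.0, 0.0, 90.0]
wrist_force: [0.3, -0.1, -0.2]
finger_gap: 0.0856
grasp_force: 0.0
```

{"method": "carry_out", "body": {"targets": "-1 0.8 0.5 0 0 0 1;-1 0.8 0.5 0 0 0 1;-1 0.8 0 0 0 0 1;-1 0.8 0 0 0 0 1;-1 0.8 0 0 0 0 1"}}

```text
t: 27.85
position: [0.4853, 0.3501, 0.1674]
ee_rot: [180.0, -0.0, 90.0]
wrist_force: [0.9, -0.2, 0.1]
finger_gap: 0.0852
grasp_force: 0.0
```

{"method": "carry_out", "body": {"targets": "-0.8 0.8 0 0 0 0 1;-0.8 0.8 0 0 0 0 1;0 0 0 0 0 0 1"}}

```text
t: 28.15
position: [0.4352, 0.3998, 0.1672]
ee_rot: [-179.9, -0.0, 90.3]
wrist_force: [0.8, -0.7, -0.3]
finger_gap: 0.0856
grasp_force: 0.0
```

```bash
python3 - <<'E'
from h import *
b=vision.grab_frame("scene");t=vision.grab_frame("top")
a=cv2.resize(b[110:390,130:490],(400,311)); c=cv2.resize(t[170:320,120:520],(400,150))
cv2.imwrite("pics/p5.png",cv2.resize(np.vstack([a,c]),None,fx=1.3,fy=1.3)[:,:,::-1])
E
```

```text
(no output)
```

View pics/p5.png

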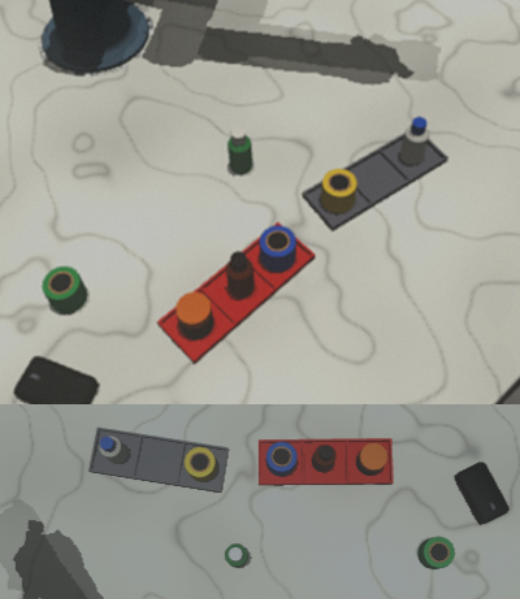

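Both kits look right in the picture: every wanted thing is upright in its own pocket, the middle grey pocket is empty, and the green bottle, green roll and mouse are where they started. I'm handing the job in.

```bash
python3 -c "
from rig import finish_job
print(finish_job())"
```

```text
the job is handed in; nothing more can be done
None
```

Both kits are made up and the job is handed in at about 28 s; the last picture showed everything upright in its pocket and the green bottle, green roll and mouse untouched, but the hand-in call gave no verdict.

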